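Fit the coarse cutting grid into the lever dicer and clamp it

ROBOT

A 6-joint arm with a two-finger parallel gripper is mounted at the origin on a cart in front of the work surface, level with it; the furniture and walls round the work are solid. World frame = base frame: x ahead of the robot, y to its left, z up, the work surface at z = 0. Lengths are in mm, angles in rad, forces in N, time in s.
With the tool pointing down it reaches from about 225 to 725 mm from the base axis. Payload 3.1 kg.
Tool frame: the origin (TCP) lies midway between the tips of the shut fingers; the grasp point (between the pads) lies 19 mm behind it; y points along the fingers, x is the direction in which the jaws open and shut, and the axes are right-handed (so a half turn about y gives the same grasp; the last joint's range is limited). The gripper opens to 85 mm and grips with 20 to 120 N. Pads are 22 mm wide; open, the fingers measure 114 mm over their backs; the gripper's body (76 mm by 85 mm) begins 54 mm behind the grasp point. The pads swing forward as they close: fully open they stand 13 mm farther back than shut.
Start: joints at [1.062, 0.048, 0.099, 1.622, 0, 1.443], TCP at [195.13, 487.382, 196.612] pointing down, gripper open.
Joint ranges: [-2.91, 2.91], [-0.99, 1.94], [-1.21, 1.42], [-2.12, 2.29], [-1.49, 1.47], [-3.14, 3.14]. Speed limits (rad/s): [2.79, 2.79, 3.14, 3.14, 3.14, 3.14].

INTERFACE

Orientations are given as a unit quaternion [w, x, y, z].
In Python, from rig import observe, capture, job_done, cut_out, spot_point gives the robot as it stands.
- The arm moves only by the shell command python3 -m jog 'ROWS' [OPENING] [FORCE]. ROWS is text: rows parted by semicolons, each of 4 numbers parted by spaces: the shift along the tool's x, y, z in units of 50 cm (1.0 is 50 cm), then the turn about the tool's y in units of 0.5 rad (1.0 is 0.5 rad). In form: dx dy dz turn; .... A call has 1 to 8 rows; each row is the pose to reach, as a shift and turn from the pose commanded when the call began, along the tool's axes at that moment; what a row does not reach only later rows make up. A row lasts 1/8 s, in which the tool goes at most 62.5 mm and 10.7 degrees, less where a joint would pass 70% of its speed; a pose out of reach is approached as far as the arm can. A call with a number of a shift or a turn outside -1 to 1 is refused whole. A call with a gripper value outside its range is refused whole. OPENING is the opening, from 0 (shut) to 1 (fully open), set as the call begins (- or left out, the last holds). The fingers move at their own pace and stop on an object; FORCE is the grip in N (left out, the last holds). Time passes only in rows, so rows that repeat a pose let the fingers close. It gives the time, the measured TCP pose, the force and the opening at its end, in the units of the state.
- observe(): the state, without advancing time (a new reading comes with each control period).
- capture(name): name is "side" or "top" or "wrist"; returns a dict with "frame" (420x560x3 uint8, red, green, blue), "fx", "fy", "cx", "cy" (pixels), "xyz" and "orientation" of the camera in the world; the wrist camera has in their place "T_tool_cam" (4x4, takes a point from camera to tool coordinates, whose origin is the TCP and whose axes are the tool frame's). Camera axes: x right, y down, z forward; pixel columns grow to the right and rows downward; lengths in mm; the calibration is good to about 2 mm. A picture is of the moment at which its call begins: read the wrist's pose just before it. There is no depth.
- job_done(): hands the job in, once; it reports no verdict.
Trained networks look in the newest picture that a camera, given by its name, has taken for a name from the list of things; names that differ only in an ending like _2 or _b are one class to them, and where a whole thing is asked for, a point or a joint stands for the part that bears it (a point fixed in the world has none). Each returns a list of dicts, best first, with "confidence" (0 to 1); they miss things now and then, are a little off and sometimes report something else, mostly with a low value. They report only what shows in the picture. A call takes as long as a camera call. They do not tell look-alikes from the thing itself.
- cut_out(camera, label): "pixels" (420x560 bool, what is visible of it) and "bbox" ([left, top, right, bottom] in pixels, round what is visible of it).
- spot_point(camera, label): "centre" ([column, row] in pixels: a listed point, or the origin of a listed thing).
The state is a dict: "time_s": time; "joint_positions": joint angles; "joint_velocities": joint speeds; "joint_efforts": joint torques, N m; "ee_pos": TCP position; "orientation": TCP orientation; "wrist_force": force on the tool from outside, world axes, zero at the start; "ft_torque": the same for the moment, N m; "opening": opening from 0.0 (shut) to 1.0 (fully open).
Only numpy, scipy, OpenCV 4.12 (cv2) and the standard library are available. Lean on these libraries where they do the work, as an engineer would, in place of code of your own. Each camera call takes 0.05 s, during which the arm holds its last target. There are 200 camera calls.

TASK

Fit the coarse cutting grid (the one with the large square openings) from the rack back into the dicer: flat on its ledges, either face up, pushed home under the clamp arm against the stop. Then turn the knurled thumbscrew clockwise until its head seats and the foot holds the grid down firmly; stop when the resistance rises sharply, do not force it. Leave the finer grid in the rack and the apple and the clear pot where they are.

Things in the scene. Friction and masses are not known exactly. Their poses are not given: they have to be found in the camera images.
- dicer: Aluminium lever dicer, fixed. Origin on the worktop under the centre of a grid that is home; x runs along the grid's length from the open front end (towards the robot) to stop, clamp and lever; z up. Two ledges along x (|y| 20 to 28.5, x -88 to +124, top z 60 mm) carry the grid's long sides; between them it is open, with a white catch tray (up to z 31 mm) below.
- grid_home (a point): On the dicer: where the grid's centre is when home (z 66 mm; ledge 60, grid's upper face 72). Axes as the dicer's. Side guides at x +28 to +66 mm from here, tops 3 mm above this point, 69 mm apart (flared to 78 mm at x 28). For x -70 to +25 the space beside the grid (beyond 29 mm) is free for fingers down to 34 mm below this point.
- stop_face (a point): On the dicer, 65 mm along x from grid_home: centre of the post face that the grid's end meets. The clamp arm (34 mm wide, underside z 83, top 93 mm, round boss of 27 mm up to z 95) reaches from this post 30 mm back over the grid's end, and the screw's foot hangs below it: set the grid on the ledges at least 32 mm short of home, then slide it in along x.
- lever_handle (a point): Middle of the black handle bar of the pusher lever, which stands open, leaning away from the clamp, and is fixed (hinge at dicer x 136, z 74 mm; handle at x 206, z 260 mm; 94 mm wide). Keep clear of it.
- coarse_grid: Grid to fit: loose white frame 130 x 60 x 12 mm with steel blades, 7 x 3 openings of 15 mm, 0.22 kg. Origin at its centre; x normal to its flat faces (12), y along its length (130), z across its width (60). Stands on edge in the rack, z up, centre 40 mm up. Home: y along the dicer's x, x vertical (either way round). On edge grip it across 12 mm, flat across 60.
- fine_grid: The other grid: same frame and axes, small openings of 6 mm (18 x 7). Stays in the rack. Which slot holds which grid varies.
- rack: Pale wooden rack, fixed: board 124 x 150 x 10 mm, origin under its centre. Two slots along its y, at x -32 and +32 mm, each between four upright dowels 8 mm thick (tops z 51 mm, at y -50 and +50 mm, 15.6 mm clear between the pair). A grid stands on the board on its long edge; between the dowels (|y| < 45 mm) it can be reached from above.
- thumbscrew (a joint): Angle of the clamp's thumbscrew, rad, growing clockwise seen from above (tightening); 1.59 mm of travel per rad. Starts at 0.2 to 1.7. Its foot meets a grid that is home at about 3.8 and presses harder from there; at 4.35 its head seats on the washer of the boss. Takes 0.15 to 0.2 N m up to there; then 0.4 to 1 N m is a firm seat, 2 N m is forcing it. Stays where it is left.
- thumbscrew_top (a point): Centre of the top of the thumbscrew's round knurled steel head, 44 mm across and 20 mm high (this point down to 20 mm below it), on the vertical axis at dicer x 54 mm, y 0. At z 123 mm at screw angle 0, sinking 1.59 mm per rad. Grip across any diameter from above, fingertips at most 22 mm below this point.
- spindle: The screw's spindle with the flat sprung steel foot, 18 mm across, that presses on the grid; it carries the thumbscrew head. Origin at the underside of the foot, on the screw's axis.
- apple: Red and yellow apple, loose, 80 mm across, 69 mm high, origin at the centre of its underside. Leave alone.
- clear_pot: Empty clear plastic pot, loose, 107 mm across, 84 mm high, origin at the centre of its underside. Leave alone.
Mind the look-alikes: they are no part of the job. What is shaped like the coarse_grid but yellow is not meant.

How it is judged:
By the outcome, as a careful person would: the job done as asked, in the order asked, and still so for the second after the job is handed in, with the robot touching nothing.
It also fails if it takes over 72 s, if anything falls off the work surface, if the arm or the gripper's body presses on something with over 40 N, if the wrist force passes 120 N, or if a joint passes its speed limit or range.

## Working session

There is one attempt and no reset: what is moved stays moved. The work goes in short steps, Python scripts to look and compute and a shell command to move; the robot and the scene stay as the last step left them, time stands still between calls to the robot, and variables do not carry over. Pictures are saved under pics/ and viewed, about 8 in all and at most 12, crops included, and the job is handed in when it is done.

```bash
ls; mkdir -p pics
python3 - <<'E'
from rig import *
import cv2,numpy as np
s=observe();print({k:np.round(v,3) for k,v in s.items()})
for c in("side","top","wrist"):
    d=capture(c);cv2.imwrite(f"pics/a_{c}.png",d["frame"][:,:,::-1])
    print(c,{k:np.round(v,3).tolist() for k,v in d.items() if k!="frame"})
    for l in("coarse_grid","fine_grid","rack","dicer","grid_home","stop_face","thumbscrew_top","apple","clear_pot","lever_handle"):
        print(l,[(np.round(r["centre"],1).tolist(),round(r["confidence"],2)) for r in spot_point(c,l)][:3])
i=np.hstack([cv2.imread(f"pics/a_{c}.png") for c in("side","top")])
E
```

```text
pics
{'time_s': np.float64(0.0), 'joint_positions': array([1.062, 0.049, 0.098, 1.622, 0.   , 1.443]), 'joint_velocities': array([ 0.001,  0.001,  0.001, -0.001,  0.   , -0.001]), 'joint_efforts': array([ 1.0000e-03, -3.3878e+01,  3.2002e+01,  2.0000e-02, -0.0000e+00,
       -0.0000e+00]), 'ee_pos': array([194.779, 486.754, 195.402]), 'orientation': array([-0.585,  0.586,  0.396, -0.397]), 'wrist_force': array([-0.002,  0.333, -0.105]), 'ft_torque': array([-0.038,  0.006,  0.043]), 'opening': np.float64(0.998)}
side {'fx': 526.833, 'fy': 526.833, 'cx': 282.199, 'cy': 211.862, 'xyz': [599.495, 1143.076, 745.677], 'orientation': [-0.003, 0.019, 0.844, -0.536]}
coarse_grid [([339.6, 240.7], 0.61), ([299.6, 210.1], 0.56)]
fine_grid [([319.3, 209.3], 0.85)]
rack [([311.3, 223.0], 0.72)]
dicer [([310.3, 309.3], 0.66)]
grid_home [([308.9, 284.3], 0.79)]
stop_face [([284.0, 285.0], 0.9)]
thumbscrew_top [([287.7, 262.6], 0.62)]
apple [([232.3, 268.4], 0.8), ([301.3, 210.9], 0.16)]
clear_pot [([241.4, 243.9], 0.81)]
lever_handle [([214.5, 213.1], 0.8)]
top {'fx': 380.168, 'fy': 380.168, 'cx': 
[... 153 characters left out ...]
 246.5], 0.59)]
fine_grid [([388.8, 267.6], 0.65)]
rack [([382.3, 256.4], 0.87)]
dicer [([205.3, 240.8], 0.89)]
grid_home [([197.1, 239.0], 0.91)]
stop_face [([194.4, 213.1], 0.9)]
thumbscrew_top [([380.3, 247.7], 0.69), ([193.6, 213.4], 0.52)]
apple [([284.5, 170.1], 0.97)]
clear_pot [([327.5, 179.6], 0.93), ([384.2, 258.6], 0.69)]
lever_handle [([176.8, 130.7], 0.79)]
wrist {'fx': 354.56, 'fy': 354.56, 'cx': 277.446, 'cy': 201.248, 'T_tool_cam': [[1.0, -0.001, -0.001, -0.15], [0.001, -0.293, 0.956, -178.584], [-0.001, -0.956, -0.293, 75.443], [0.0, 0.0, 0.0, 1.0]]}
coarse_grid []
fine_grid []
rack []
dicer []
grid_home []
stop_face []
thumbscrew_top []
apple []
clear_pot []
lever_handle []
```

View pics/a_top.png

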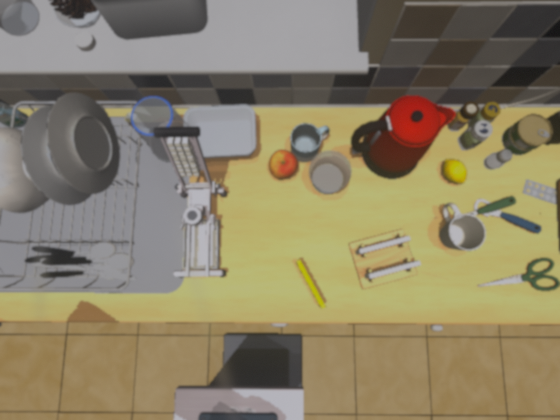

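View pics/a_side.png

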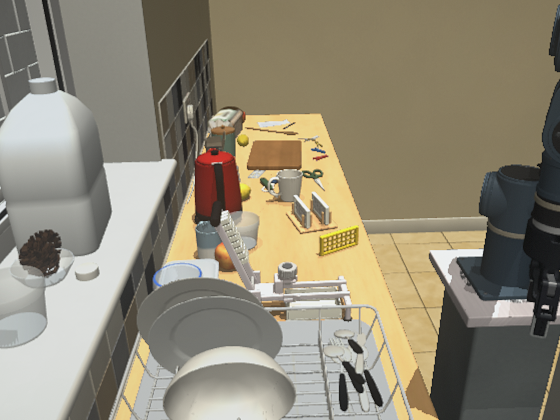

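The top view shows the dicer at (200,235), with the rack at (385,257) holding two white grids. The yellow look-alike stands at (311,283), the apple at (284,165) and the pot at (328,175). In the side view the rack is at (311,215), and the networks call the far (+x) grid coarse.

```bash
cat > h.py <<'E'
import numpy as np, cv2
from rig import *
from scipy.spatial.transform import Rotation as R
from scipy.optimize import least_squares
def q2R(q): return R.from_quat(np.roll(q,-1)).as_matrix()
def cam(name):
    s=observe(); d=capture(name)
    if name=="wrist":
        T=np.array(d["T_tool_cam"]); Rt=q2R(s["orientation"])
        d["R"]=Rt@T[:3,:3]; d["p"]=Rt@T[:3,3]+s["ee_pos"]
    else: d["R"]=q2R(d["orientation"]); d["p"]=np.array(d["xyz"])
    return d
def proj(d,P):
    c=(np.atleast_2d(P)-d["p"])@d["R"]
    return np.c_[d["fx"]*c[:,0]/c[:,2]+d["cx"],d["fy"]*c[:,1]/c[:,2]+d["cy"]]
def hit(d,uv,z):
    r=d["R"]@[(uv[0]-d["cx"])/d["fx"],(uv[1]-d["cy"])/d["fy"],1]
    return d["p"]+r*(z-d["p"][2])/r[2]
def toolshift(P,yaw_x=None):
    """shift in tool axes, jog units, from current TCP to P"""
    s=observe(); return q2R(s["orientation"]).T@(np.array(P)-s["ee_pos"])/500
def fitpose(obs,x0):
    """obs: list (cam, body point, uv); x0=x,y,yaw"""
    def f(v):
        c,s=np.cos(v[2]),np.sin(v[2])
        o=[]
        for d,b,uv in obs:
            P=[v[0]+c*b[0]-s*b[1],v[1]+s*b[0]+c*b[1],b[2]]
            o+=list(((proj(d,P)[0]-uv)*1000/d["fx"]/2))
        return o
    r=least_squares(f,x0,loss="soft_l1"); return r.x,np.round(r.fun,1)
E
python3 - <<'E'
from h import *
t=cam("top");s=cam("side")
def best(c,l,i=0):
    r=spot_point(c,l); return r
for n,d in(("top",t),("side",s)):
    for l,z in(("coarse_grid",40),("fine_grid",40),("rack",0),("grid_home",66),("stop_face",66),("lever_handle",260),("thumbscrew_top",121),("apple",0),("clear_pot",0)):
        print(n,l,[(np.round(hit(d,r["centre"],z),0).tolist(),round(r["confidence"],2)) for r in spot_point(n,l)])
print(t["R"].round(2))
print(R.from_matrix(q2R(observe()["orientation"])).as_matrix().round(3))
im=t["frame"][:,:,::-1]
cv2.imwrite("pics/b.png",np.hstack([cv2.resize(im[225:295,290:430],None,fx=3.5,fy=3.5,interpolation=2),cv2.resize(im[180:285,165:235],(300,245*1),interpolation=2)]))
s2=s["frame"][:,:,::-1];cv2.imwrite("pics/c.png",cv2.resize(s2[180:330,200:370],None,fx=4,fy=4,interpolation=2))
E
```

```text
top coarse_grid [([494.0, -352.0, 40.0], 0.81), ([410.0, -179.0, 40.0], 0.63)]
top fine_grid [([444.0, -380.0, 40.0], 0.84)]
top rack [([469.0, -363.0, 0.0], 0.58), ([826.0, 186.0, 0.0], 0.3)]
top grid_home [([510.0, 111.0, 66.0], 0.91), ([796.0, 166.0, 66.0], 0.44)]
top stop_face [([575.0, 102.0, 66.0], 0.72)]
top lever_handle [([720.0, 108.0, 260.0], 0.77)]
top thumbscrew_top [([564.0, 101.0, 121.0], 0.53)]
top apple [([714.0, -107.0, 0.0], 0.92)]
top clear_pot [([447.0, -394.0, 0.0], 0.44)]
side coarse_grid [([413.0, -153.0, 40.0], 0.97), ([505.0, -335.0, 40.0], 0.63)]
side fine_grid [([431.0, -385.0, 40.0], 0.7)]
side rack [([458.0, -356.0, 0.0], 0.82)]
side grid_home [([510.0, 106.0, 66.0], 0.96), ([560.0, 90.0, 66.0], 0.68)]
side stop_face []
side lever_handle [([716.0, 104.0, 260.0], 0.93)]
side thumbscrew_top [([748.0, -193.0, 121.0], 0.64), ([560.0, 104.0, 121.0], 0.6)]
side apple [([709.0, -98.0, 0.0], 0.89), ([573.0, -7.0, 0.0], 0.18)]
side clear_pot [([683.0, -223.0, 0.0], 0.73)]
[[ 0.   -0.98  0.18]
 [-1.   -0.    0.01]
 [-0.01 -0.18 -0.98]]
[[ 0.372 -0.    -0.928]
 [ 0.928 -0.     0.372]
 [-0.    -1.     0.   ]]
```

View pics/c.png

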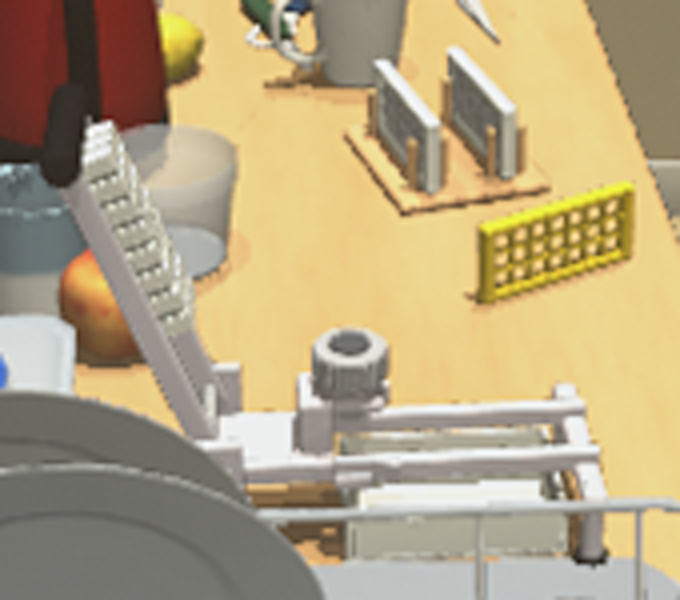

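The crop shows the dicer with its clamp screw at (350,360) and the pale rack with two grids, but it is too coarse to tell them apart. The yellow grid at (555,240) is the look-alike. Next I'll use the wrist camera over the dicer.

```bash
python3 -m jog '-.547 0 -.661 -.76;-.547 0 -.661 -.76;-.547 0 -.661 -.76;-.547 0 -.661 -.76;-.547 0 -.661 -.76;-.547 0 -.661 -.76;-.547 0 -.661 -.76;-.547 0 -.661 -.76'
python3 -m jog '0 0 0 0; 0 0 0 0'
cat > dic.py <<'E'
from h import *
import sys
w=cam("wrist"); cv2.imwrite(f"pics/{sys.argv[1]}.png",w["frame"][:,:,::-1])
print(observe()["ee_pos"].round(1),observe()["time_s"])
obs=[]
for l,b in(("grid_home",[0,0,66]),("stop_face",[65,0,66]),("thumbscrew_top",[54,0,121.5]),("dicer",[0,0,0])):
    for r in spot_point("wrist",l):
        print(l,np.round(r["centre"],1),round(r["confidence"],2),hit(w,r["centre"],b[2]).round(1))
        if r["confidence"]>.5: obs.append((w,np.array(b),np.array(r["centre"]))); break
v,f=fitpose(obs,[510,107,0]); print(v.round(3),f)
E
python3 dic.py d
```

```text
time_s: 3.65
ee_pos: [401.8, 106.9, 196.5]
orientation: [-0.502, 0.503, 0.498, -0.498]
wrist_force: [0.6, 0.0, 0.1]
opening: 0.999
time_s: 3.9
ee_pos: [399.8, 111.9, 196.7]
orientation: [-0.5, 0.499, 0.5, -0.5]
wrist_force: [-0.0, -1.1, 0.5]
opening: 1.002
[399.7 112.  196.7] 3.95
grid_home [272.3 288.6] 0.65 [509.1 106.9  66. ]
stop_face [274.  346.3] 0.61 [577.2 108.4  66. ]
thumbscrew_top [269.2 378.3] 0.81 [565.6 104.7 121.5]
dicer [272.8 261.1] 0.64 [512.3 106.5   0. ]
[ 5.11638e+02  1.06649e+02 -1.00000e-03] [-0.3  3.2 -2.5 -0.6  3.   0.   0.1 -0.7]
```

View pics/d.png

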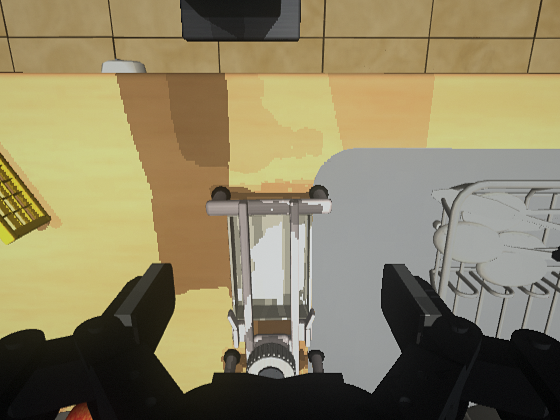

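The wrist view shows the dicer almost square to the camera, with grid_home near (272,289), the screw at (269,378) and the front crossbar at row 206. Both rails and the flared guides are visible. Next is a look at the rack.

```bash
python3 -m jog '-.984 0 .09 -.48;-.984 0 .09 -.48;-.984 0 .09 -.48;-.984 0 .09 -.48;-.984 0 .09 -.48;-.984 0 .09 -.48;-.984 0 .09 -.48;-.984 0 .09 -.48'
python3 -m jog '0 0 0 0; 0 0 0 0'
cat > rack.py <<'E'
from h import *
import sys
w=cam("wrist"); cv2.imwrite(f"pics/{sys.argv[1]}.png",w["frame"][:,:,::-1])
print(observe()["ee_pos"].round(1),observe()["orientation"].round(4),observe()["time_s"])
for l,z in(("coarse_grid",40),("fine_grid",40),("rack",0)):
    for r in spot_point("wrist",l): print(l,np.round(r["centre"],1),round(r["confidence"],2),hit(w,r["centre"],z).round(1))
    for r in cut_out("wrist",l)[:2]:
        m=r["pixels"].astype(np.uint8); print(" cut",round(r["confidence"],2),r["bbox"],[np.round(t,1) for t in cv2.minAreaRect(cv2.findNonZero(m))])
E
python3 rack.py e
python3 - <<'E'
import sys;sys.argv=['']
from h import *
import rig
d=cam("wrist")  # intrinsics; reuse with the pose at pic d
T=np.array(d["T_tool_cam"]);Rt=q2R(np.array([-.5,.5,.5,-.5]));d["R"]=Rt@T[:3,:3];d["p"]=Rt@T[:3,3]+np.array([399.7,112,196.7])
g=cv2.imread("pics/d.png",0)
L=cv2.createLineSegmentDetector().detect(g)[0][:,0]
for l in L:
    a,b=hit(d,l[:2],60),hit(d,l[2:],60)
    if np.hypot(*(a-b)[:2])>60 and abs(a[1]-107)<60 and abs(b[1]-107)<60 and 400<min(a[0],b[0])<620:
        e=(b-a)*np.sign((b-a)[0]);print(l.round(0),a[:2].round(0),b[:2].round(0),np.arctan2(e[1],e[0]).round(3))
E
```

```text
time_s: 5.15
ee_pos: [355.5, -376.9, 196.8]
orientation: [-0.436, 0.437, 0.556, -0.556]
wrist_force: [0.3, -1.0, -0.1]
opening: 0.999
time_s: 5.4
ee_pos: [355.5, -374.5, 196.3]
orientation: [-0.437, 0.436, 0.556, -0.556]
wrist_force: [0.1, 0.3, 0.3]
opening: 1.001
[ 355.8 -374.1  196.7] [-0.4366  0.4363  0.5565 -0.5562] 5.45
coarse_grid [445.  260.6] 0.94 [ 403.4 -183.    40. ]
coarse_grid [259.5 307.8] 0.82 [ 504.1 -358.2   40. ]
 cut 0.84 [195.9, 286.8, 322.9, 330.3] [array([258.7, 308. ]), array([ 41.1, 128.4]), np.float64(88.3)]
 cut 0.59 [421.4, 196.6, 474.8, 323.2] [array([447.6, 258.7]), array([128.1,  33.4]), np.float64(81.6)]
fine_grid [254.7 254.3] 0.87 [ 443.1 -377.2   40. ]
fine_grid [259.3 308.1] 0.63 [ 504.5 -358.3   40. ]
 cut 0.64 [182.3, 237.5, 317.4, 272.5] [array([250.3, 254.1]), array([ 35.2, 135.3]), np.float64(88.7)]
rack [263.  262.1] 0.57 [ 469.8 -363.8    0. ]
 cut 0.58 [193.1, 209.1, 327.6, 309.0] [array([258. , 260.5]), array([ 97., 136.]), np.float64(90.0)]
[309. 227. 308. 309.] [446. 142.] [537. 144.] 0.014
[234. 292. 229. 217.] [516.  68.] [436.  67.] 0.017
[291. 232. 291. 348.] [451. 125.] [584. 126.] 0.013
[248. 217. 252. 297.] [436.  85.] [522.  86.] 0.018
[232. 192. 307. 192.] [411.  70.] [412. 139.] 1.562
[304. 302. 306. 214.] [528. 139.] [434. 139.] 0.002
[249. 292. 245. 204.] [516.  83.] [424.  82.] 0.016
[283. 303. 282. 217.] [529. 118.] [436. 117.] 0.01
[226. 217. 231. 296.] [436.  64.] [521.  65.] 0.017
[311. 306. 312. 227.] [532. 146.] [446. 145.] 0.017
[288. 291. 289. 207.] [515. 123.] [426. 123.] 0.006
```

View pics/e.png

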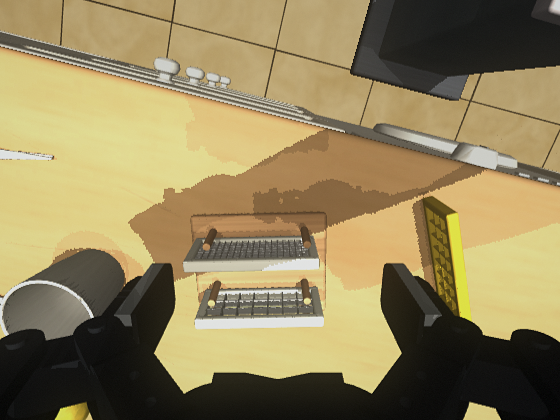

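The wrist view shows the grid at (259,308), far from the robot, with large openings: that is the coarse one. The one at (254,254) has the fine mesh, and the yellow look-alike is at (445,260). I'll refine the coarse grid's line from edges.

Run:
```python
from h import *
d=cam("wrist");g=cv2.imread("pics/e.png",0)
L=cv2.createLineSegmentDetector().detect(g)[0][:,0]
for l in L:
    if abs(l[2]-l[0])>60 and 180<min(l[0],l[2]) and max(l[0],l[2])<335 and 200<l[1]<340:
        for z in (70,10):
            a,b=hit(d,l[:2],z),hit(d,l[2:],z); e=(b-a)*np.sign((b-a)[1]); print(z,l.round(0),a[:2].round(1),b[:2].round(1),np.arctan2(e[1],e[0]).round(3)-np.pi/2)
s=observe();Rm=q2R(s["orientation"]);print(np.arctan2(Rm[1,0],Rm[0,0]), s["joint_positions"].round(2))
```

```text
70 [257. 317. 194. 318.] [ 496.4 -361.4] [ 512.5 -422.1] 0.2592036732051035
10 [257. 317. 194. 318.] [ 538.4 -355.4] [ 557.7 -428. ] 0.2592036732051035
70 [299. 289. 221. 290.] [ 455.1 -328.3] [ 475.2 -402.6] 0.2632036732051035
10 [299. 289. 221. 290.] [ 489.  -315.7] [ 513.  -404.6] 0.2632036732051035
70 [257. 259. 183. 261.] [ 434.3 -375.5] [ 452.6 -443.2] 0.2632036732051035
10 [257. 259. 183. 261.] [ 464.1 -372.2] [ 486.  -453.3] 0.2632036732051035
70 [299. 237. 214. 239.] [ 402.3 -342.2] [ 423.  -418.7] 0.2642036732051034
10 [299. 237. 214. 239.] [ 425.8 -332.4] [ 450.6 -423.9] 0.2642036732051034
70 [224. 236. 298. 234.] [ 417.6 -410.2] [ 399.7 -344.1] 0.2642036732051034
10 [224. 236. 298. 234.] [ 444.2 -413.8] [ 422.7 -334.6] 0.2642036732051034
70 [197. 329. 321. 326.] [ 523.9 -417.5] [ 491.1 -296.6] 0.2652036732051035
10 [197. 329. 321. 326.] [ 571.3 -422.5] [ 532.1 -277.9] 0.2652036732051035
70 [226. 283. 293. 282.] [ 465.9 -399.4] [ 449.  -336.1] 0.2612036732051035
10 [226. 283. 293. 282.] [ 501.9 -400.9] [ 481.7 -325.2] 0.2612036732051035
1.8109412917903391 [-0.94  0.03  0.08  1.62 -0.   -1.18]
```

```bash
python3 -m jog '-.039 0 -.291 1;-.039 0 -.291 1;-.039 0 -.291 1' .4
python3 -m jog '0 0 0 1;0 0 0 1;0 0 0 1'
python3 -m jog '0 0 0 1;0 0 0 1;0 0 0 1.0'
python3 -m jog '0 0 0 .09;0 0 0 .09;0 0 0 .09'
python3 - <<'E'
from h import *
s=observe();Rm=q2R(s["orientation"]);print(s["time_s"],s["ee_pos"].round(1),np.arctan2(Rm[1,0],Rm[0,0]),toolshift([502,-358.4,32]).round(4),s["joint_positions"].round(2))
E
```

```text
time_s: 6.22
ee_pos: [504.2, -358.5, 195.6]
orientation: [0.561, -0.561, -0.43, 0.43]
wrist_force: [-0.6, 0.0, -1.1]
opening: 0.407
time_s: 6.6
ee_pos: [501.7, -359.4, 196.5]
orientation: [0.651, -0.65, -0.277, 0.277]
wrist_force: [0.6, -0.2, -0.0]
opening: 0.402
time_s: 6.98
ee_pos: [501.5, -359.5, 196.6]
orientation: [0.699, -0.699, -0.108, 0.108]
wrist_force: [-1.3, 0.2, -0.1]
opening: 0.401
time_s: 7.35
ee_pos: [501.5, -359.6, 196.6]
orientation: [0.701, -0.701, -0.094, 0.094]
wrist_force: [-0.0, 0.5, 0.9]
opening: 0.403
7.35 [ 501.5 -359.6  196.6] 0.26579780468298864 [0.0016 0.3292 0.002 ] [-0.73  0.3   0.38  1.65  0.    0.57]
```

```bash
python3 -m jog '0.001 .1 0 0;0.001 .2 0 0;.001 .26 0 0;.001 .31 0 0;.001 .33 0 0;.001 .33 0 0'
python3 -m jog '0 0 0 0;0 0 0 0;0 0 0 0;0 0 0 0;0 0 0 0;0 0 0 0' 0 50
python3 -m jog '0 -.04 0 0;0 -.08 0 0;0 -.15 0 0;0 -.22 0 0;0 -.22 0 0'
python3 - <<'E'
from h import *
w=cam("wrist");cv2.imwrite("pics/f.png",w["frame"][:,:,::-1]);s=observe();print(s["ee_pos"],s["wrist_force"])
E
```

```text
time_s: 8.1
ee_pos: [501.6, -359.2, 31.2]
orientation: [0.701, -0.701, -0.093, 0.094]
wrist_force: [0.0, 0.3, 0.4]
opening: 0.4
time_s: 8.85
ee_pos: [502.9, -360.5, 33.5]
orientation: [-0.7, 0.702, 0.094, -0.093]
wrist_force: [-0.7, 0.8, 5.0]
opening: 0.105
time_s: 9.48
ee_pos: [503.5, -360.9, 144.4]
orientation: [-0.699, 0.702, 0.095, -0.092]
wrist_force: [0.4, 0.7, -2.9]
opening: 0.107
[ 502.48614993 -359.97524533  141.82127123] [-0.43763489  0.59093492 -3.25579549]
```

View pics/f.png

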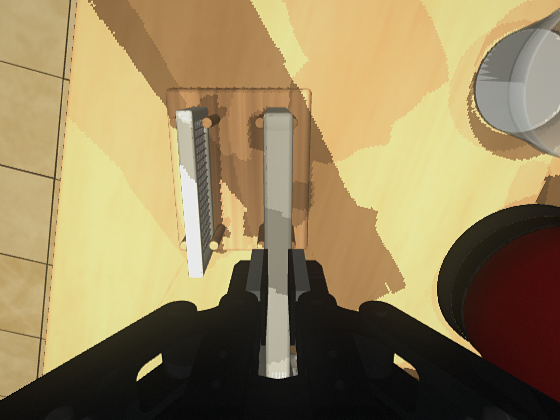

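The grid is held between the fingers, vertical in the image at column 280, and the fine grid is still in its slot. I'll carry it to the free worktop, turning it parallel to the dicer.

```bash
python3 -m jog '.04 0 .1 -.2;.08 0 .2 -.5;.12 0 .3 -.8;.16 0 .42 -1;.195 0 .507 -1;.195 0 .507 -1'
python3 -m jog '0 0 0 -.3;0 0 0 -.6;0 0 0 -.9;0 0 0 -1'
python3 -m jog '0 0 0 -.3;0 0 0 -.5;0 0 0 -.636;0 0 0 -.636'
python3 - <<'E'
from h import *
s=observe();Rm=q2R(s["orientation"]);print(s["time_s"],s["ee_pos"].round(1),np.arctan2(Rm[1,0],Rm[0,0]),toolshift([530,-90,24]).round(4))
E
```

```text
time_s: 10.28
ee_pos: [527.9, -85.3, 138.3]
orientation: [0.657, -0.654, -0.264, 0.267]
wrist_force: [-0.1, -0.6, -2.6]
opening: 0.1
time_s: 10.78
ee_pos: [528.2, -90.2, 138.8]
orientation: [0.571, -0.569, -0.417, 0.419]
wrist_force: [-0.3, 0.4, -2.3]
opening: 0.104
time_s: 11.28
ee_pos: [528.4, -90.0, 139.2]
orientation: [0.499, -0.496, -0.502, 0.503]
wrist_force: [-0.2, 0.3, -2.5]
opening: 0.106
11.275 [528.4 -90.  139.2] 1.5809323808187787 [-1.000e-04  2.304e-01 -4.200e-03]
```

```bash
python3 -m jog '0 .08 0 0;0 .15 0 0;0 .2 0 0;0 .22 0 0;0 .226 0 0;0 .226 0 0'
python3 -m jog '0 .004 0 0;0 .004 0 0'
```

```text
time_s: 12.02
ee_pos: [530.4, -89.7, 29.5]
orientation: [-0.497, 0.498, 0.503, -0.503]
wrist_force: [-0.6, -0.5, -1.1]
opening: 0.103
time_s: 12.28
ee_pos: [530.2, -89.5, 27.4]
orientation: [-0.497, 0.497, 0.503, -0.503]
wrist_force: [-0.4, 0.2, -2.9]
opening: 0.105
```

```bash
python3 -m jog '0 .004 0 0;0 .008 0 0;0 .008 0 0'
python3 -m jog '0 .004 0 0;0 .004 0 0'
```

```text
time_s: 12.65
ee_pos: [530.0, -89.7, 23.6]
orientation: [-0.497, 0.497, 0.503, -0.503]
wrist_force: [-1.4, 0.6, 3.0]
opening: 0.101
time_s: 12.9
ee_pos: [530.1, -90.0, 23.5]
orientation: [0.496, -0.498, -0.503, 0.503]
wrist_force: [-6.2, 0.0, 10.4]
opening: 0.105
```

```bash
python3 -m jog '0 -.002 0 0;0 -.002 0 0;0 -.002 0 0;0 -.002 0 0' 1
python3 -m jog '0 -.014 0 0;0 -.014 0 0;.04 -.014 0 0;.065 -.014 0 0;.08 -.014 0 0;.095 -.014 0 0;.11 -.014 0 0;.11 -.014 0 0'
python3 -m jog '0 -.2 0 0;0 -.2 .15 0;0 -.27 .19 0;0 -.27 .19 0;0 -.27 .19 0'
cat > fl.py <<'E'
from h import *
import sys
w=cam("wrist"); cv2.imwrite(f"pics/{sys.argv[1]}.png",w["frame"][:,:,::-1])
s=observe();print(s["time_s"],s["ee_pos"].round(1))
for r in spot_point("wrist","coarse_grid"): print(np.round(r["centre"],1),round(r["confidence"],2),hit(w,r["centre"],float(sys.argv[2])).round(1))
for r in cut_out("wrist","coarse_grid")[:2]:
    m=r["pixels"].astype(np.uint8); 
    p=np.array([hit(w,q[0],float(sys.argv[2])+6)[:2] for q in cv2.findNonZero(m)],np.float32)
    print(round(r["confidence"],2),r["bbox"],[np.round(t,2) for t in cv2.minAreaRect(p)])
E
python3 fl.py g 6
```

```text
time_s: 13.4
ee_pos: [529.5, -89.2, 21.2]
orientation: [0.497, -0.497, -0.503, 0.503]
wrist_force: [-0.2, -0.5, 0.0]
opening: 0.936
time_s: 14.4
ee_pos: [529.0, -33.9, 28.6]
orientation: [0.497, -0.497, -0.503, 0.503]
wrist_force: [0.8, -0.4, 0.3]
opening: 1.002
time_s: 15.02
ee_pos: [434.5, -35.9, 163.7]
orientation: [-0.497, 0.498, 0.503, -0.503]
wrist_force: [-0.1, 0.2, -0.9]
opening: 0.999
15.075 [434.1 -35.7 162.8]
[220.8 268.7] 0.81 [537.2 -94.6   6. ]
[117.3 145.6] 0.71 [ 408.8 -188.     6. ]
0.92 [44.9, 75.1, 174.8, 226.2] [array([ 406.81, -187.75]), array([151.92,  42.93]), np.float64(28.62)]
0.62 [204.4, 200.3, 231.2, 350.0] [array([545.43, -94.51]), array([171.43,  23.58]), np.float64(0.51)]
```

View pics/g.png

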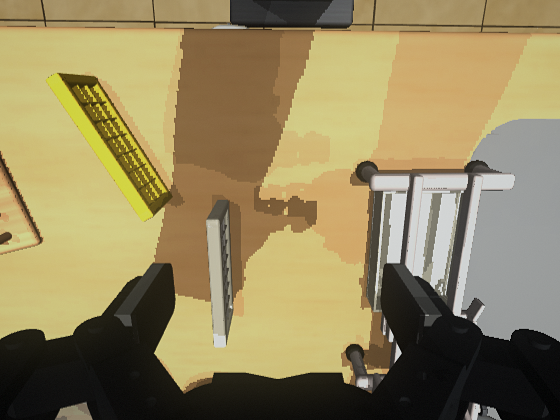

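The grid is still standing at (220,270), so the open-finger push didn't topple it. I'll retry with shut fingers from its left side, low enough to be sure of contact.

```bash
python3 -m jog '-.12 0 0 0;-.2 0 -.06 0;-.2 0 -.192 0;-.2 0 -.192 0;-.2 .12 -.192 0;-.2 .2 -.192 0;-.2 .238 -.192 0;-.2 .238 -.192 0' 0
python3 -m jog '.02 0 0 0;.04 0 0 0;.05 0 0 0;.06 0 0 0'
python3 -m jog '.01 0 0 0;.02 0 0 0;.03 0 0 0;.04 0 0 0;.04 0 0 0'
python3 fl.py h 6
```

```text
time_s: 16.18
ee_pos: [529.5, -133.6, 43.0]
orientation: [0.498, -0.496, -0.503, 0.504]
wrist_force: [0.2, -0.5, -0.6]
opening: 0.003
time_s: 16.68
ee_pos: [531.3, -103.9, 45.4]
orientation: [-0.496, 0.497, 0.503, -0.503]
wrist_force: [-0.3, 0.5, -0.2]
opening: 0.0
time_s: 17.3
ee_pos: [530.5, -84.0, 44.6]
orientation: [0.497, -0.497, -0.503, 0.503]
wrist_force: [0.1, 0.0, 0.5]
opening: 0.001
17.35 [530.6 -84.2  44.6]
[266.2 221.2] 0.67 [535.2 -91.3   6. ]
0.96 [62.0, 1.5, 186.6, 116.4] [array([ 434.8 , -169.56]), array([74.11, 32.32]), np.float64(28.63)]
0.9 [252.9, 106.4, 277.8, 353.5] [array([546.85, -91.81]), array([169.89,  15.99]), np.float64(0.44)]
```

View pics/h.png

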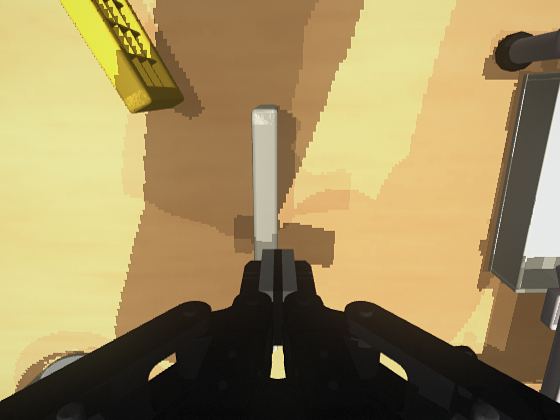

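The shut fingers look as if they are right over the grid strip at (265,190), so contact is unclear. The side camera should settle it.

Run:
```python
from h import *
d=cam("side");print(proj(d,[530,-90,60]),proj(d,[530,-84,45]))
u,v=proj(d,[530,-90,50])[0].astype(int)
i=d["frame"][max(v-60,0):v+50,u-75:u+75,::-1];cv2.imwrite("pics/i.png",cv2.resize(i,None,fx=5,fy=5,interpolation=2))
```

```text
[[296.22114317 247.51244065]] [[296.37842705 253.51290638]]
```

View pics/i.png

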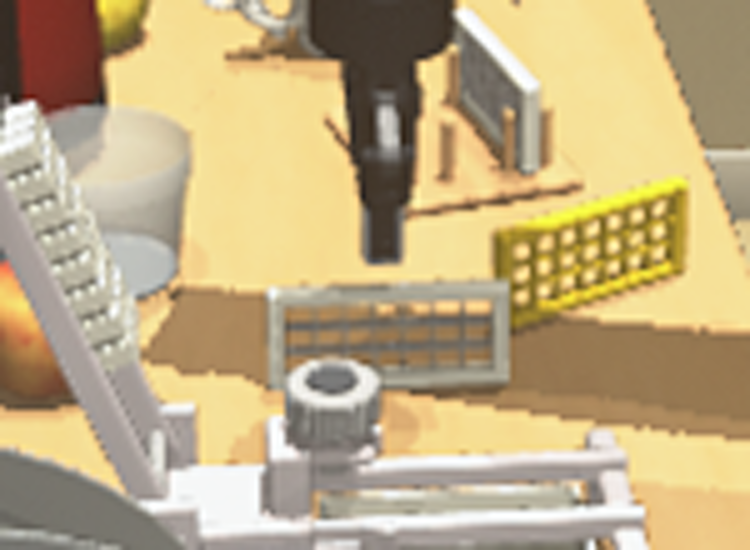

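The side view shows the fingertips at crop (382,262), clearly above the grid's top edge at row 285. The real tips therefore sit about 20–30 mm higher than the nominal TCP, and both pushes passed over the grid. I'll measure that, then push lower.

```bash
python3 - <<'E'
from h import *
d=cam("side")
for z in (45,60,65,70,75,80): print(z,hit(d,[297.4,243.4],z).round(0))
E
python3 -m jog '-.04 -.02 0 0;-.1 -.02 0 0;-.1 0 0 0;-.1 .053 0 0;-.1 .053 0 0'
python3 -m jog '.02 0 0 0;.04 0 0 0;.05 0 0 0;.06 0 0 0'
python3 -m jog '.01 0 0 0;.02 0 0 0;.03 0 0 0;.04 0 0 0;.04 0 0 0'
python3 - <<'E'
from h import *
d=cam("side")
u,v=296,250
i=d["frame"][v-60:v+50,u-75:u+75,::-1];cv2.imwrite("pics/j.png",cv2.resize(i,None,fx=5,fy=5,interpolation=2))
w=cam("wrist");m=w["frame"];cv2.imwrite("pics/jw.png",m[:,:,::-1])
for r in cut_out("wrist","coarse_grid")[:3]: print(round(r["confidence"],2),r["bbox"])
for r in cut_out("side","coarse_grid")[:3]: print(round(r["confidence"],2),r["bbox"])
E
```

```text
45 [ 524. -140.   45.]
60 [ 525. -113.   60.]
65 [ 526. -104.   65.]
70 [527. -94.  70.]
75 [527. -85.  75.]
80 [528. -76.  80.]
time_s: 18.18
ee_pos: [528.5, -133.6, 15.5]
orientation: [0.499, -0.495, -0.502, 0.504]
wrist_force: [-0.5, 0.3, 0.1]
opening: 0.001
time_s: 18.68
ee_pos: [531.4, -104.0, 19.0]
orientation: [-0.496, 0.497, 0.503, -0.503]
wrist_force: [-0.6, -1.0, 4.0]
opening: -0.002
time_s: 19.3
ee_pos: [531.2, -83.7, 18.7]
orientation: [-0.497, 0.497, 0.504, -0.503]
wrist_force: [-0.4, 0.4, 5.5]
opening: 0.002
0.93 [27.8, 2.0, 174.1, 121.3]
0.72 [258.8, 104.2, 330.2, 354.6]
0.88 [271.0, 248.6, 322.4, 268.3]
0.63 [319.3, 226.6, 359.9, 257.0]
```

View pics/j.png

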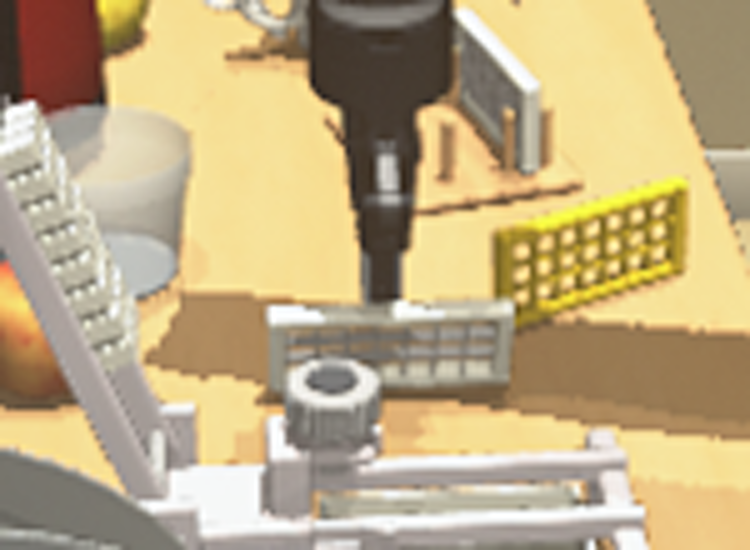

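The grid is now leaning, with the tips on its top edge at (385,302). I'll keep pushing.

```bash
python3 -m jog '.02 0 0 0;.04 0 0 0;.06 0 0 0;.07 0 0 0;.07 0 0 0'
python3 -m jog '0 -.12 0 0;0 -.2 0 0;-.03 -.29 .15 0;-.03 -.29 .19 0;-.03 -.29 .19 0' 1
python3 fl.py k 6
```

```text
time_s: 20.12
ee_pos: [530.0, -48.8, 18.0]
orientation: [0.497, -0.497, -0.503, 0.503]
wrist_force: [0.1, -0.1, -0.5]
opening: -0.005
time_s: 20.75
ee_pos: [434.7, -66.3, 165.3]
orientation: [-0.496, 0.499, 0.503, -0.502]
wrist_force: [0.2, -0.4, 0.1]
opening: 0.995
20.8 [435.6 -66.1 164.2]
[290.8 258.6] 0.62 [526.1 -51.7   6. ]
[151.6 146.5] 0.61 [ 409.9 -186.7    6. ]
0.73 [88.1, 72.5, 206.0, 222.3] [array([ 408.8, -185.1]), array([152.3 ,  38.13]), np.float64(28.4)]
0.69 [260.6, 201.0, 321.6, 316.6] [array([524.82, -51.88]), array([131.79,  59.84]), np.float64(0.58)]
```

The grid now lies flat: the mask measures 132 x 60 mm, centred at (525.5,-51.8) with yaw 0.01. I'll go down to grip it across 60 mm, off-centre towards the front, feeling for the worktop.

```bash
python3 -m jog '.027 .05 -.129 0;.027 .12 -.129 0;.027 .24 -.129 0;.027 .33 -.129 0;.027 .35 -.129 0;.027 .35 -.129 0' .85
python3 -m jog '0 .008 0 0;0 .016 0 0;0 .022 0 0;0 .022 0 0'
python3 -m jog '0 .006 0 0;0 .012 0 0;0 .012 0 0'
```

```text
time_s: 21.65
ee_pos: [499.6, -51.0, -12.3]
orientation: [0.497, -0.496, -0.503, 0.503]
wrist_force: [-0.0, 0.4, -0.2]
opening: 0.849
time_s: 22.15
ee_pos: [499.6, -51.2, -22.8]
orientation: [-0.497, 0.497, 0.503, -0.503]
wrist_force: [0.0, -0.3, -0.1]
opening: 0.852
time_s: 22.52
ee_pos: [499.2, -51.1, -29.4]
orientation: [0.497, -0.497, -0.503, 0.503]
wrist_force: [0.5, 0.4, -0.3]
opening: 0.847
```

```bash
python3 -m jog '0 .005 0 0;0 .008 0 0;0 .008 0 0'
python3 -m jog '0 .004 0 0;0 .006 0 0;0 .006 0 0'
```

```text
time_s: 22.9
ee_pos: [499.5, -51.2, -33.1]
orientation: [0.497, -0.497, -0.503, 0.503]
wrist_force: [-0.4, -0.7, -0.2]
opening: 0.852
time_s: 23.28
ee_pos: [499.6, -51.2, -36.0]
orientation: [0.497, -0.497, -0.503, 0.503]
wrist_force: [-0.0, 0.1, 0.2]
opening: 0.849
```

```bash
python3 -m jog '0 0 0 0;0 0 0 0;0 0 0 0;0 0 0 0' 0.4 50
```

```text
time_s: 23.78
ee_pos: [500.2, -51.4, -35.4]
orientation: [-0.497, 0.497, 0.503, -0.503]
wrist_force: [-0.0, -0.6, 3.6]
opening: 0.686
```

Gripped across 60 mm. Now I'll lift and carry it to a position 42 mm short of home.

```bash
python3 -m jog '0 -.01 0 0;0 -.04 0 0;0 -.12 .03 0;0 -.2 .07 0;0 -.26 .109 0;0 -.26 .109 0' 0.4 70
python3 -m jog '.1 0 0 0;.2 0 0 0;.29 0 0 0;.315 0 0 0;.315 0 0 0'
python3 - <<'E'
from h import *
w=cam("wrist");cv2.imwrite("pics/l.png",w["frame"][:,:,::-1]);s=observe();Rm=q2R(s["orientation"]);print(s["ee_pos"].round(1),s["wrist_force"],np.arctan2(Rm[1,0],Rm[0,0]))
for l,z in (("coarse_grid",s["ee_pos"][2]+35.4+6),("thumbscrew_top",121.5),("stop_face",66)):
  for r in spot_point("wrist",l): print(l,np.round(r["centre"],1),round(r["confidence"],2),hit(w,r["centre"],z).round(1))
E
```

```text
time_s: 24.52
ee_pos: [446.7, -52.4, 97.5]
orientation: [-0.495, 0.499, 0.504, -0.502]
wrist_force: [0.7, 0.3, -2.4]
opening: 0.679
time_s: 25.15
ee_pos: [442.7, 105.9, 92.8]
orientation: [0.497, -0.496, -0.503, 0.504]
wrist_force: [-0.4, -0.4, -1.9]
opening: 0.677
[442.9 105.1  93.1] [ 0.50251222 -0.02559881 -2.00223142] 1.583371011335397
coarse_grid [277.7 327.4] 0.64 [469.  106.4 134.5]
```

View pics/l.png

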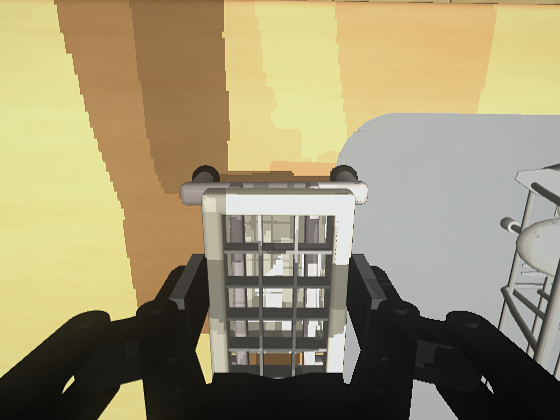

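The grid is held level and centred over the rails; the frame spans columns 204–354 and the crossbar 181–367. Lowering onto the ledges.

```bash
python3 -m jog '-.002 .04 0 0;-.002 .08 0 0;-.002 .11 0 0;-.002 .128 0 0;-.002 .128 0 0'
python3 -m jog '0 .004 0 0;0 .008 0 0;0 .008 0 0'
```

```text
time_s: 25.98
ee_pos: [442.7, 104.3, 29.5]
orientation: [0.497, -0.497, -0.503, 0.503]
wrist_force: [0.9, 0.4, -2.2]
opening: 0.677
time_s: 26.35
ee_pos: [443.5, 104.7, 26.3]
orientation: [-0.497, 0.497, 0.503, -0.503]
wrist_force: [-0.7, -0.2, -3.1]
opening: 0.674
```

```bash
python3 -m jog '0 .004 0 0;0 .004 0 0;0 .004 0 0'
python3 -m jog '0 .002 0 0;0 .003 0 0;0 .003 0 0'
```

```text
time_s: 26.72
ee_pos: [443.7, 104.7, 24.8]
orientation: [-0.497, 0.497, 0.503, -0.503]
wrist_force: [-2.0, 0.6, 2.5]
opening: 0.678
time_s: 27.1
ee_pos: [443.8, 104.7, 24.8]
orientation: [-0.497, 0.497, 0.503, -0.503]
wrist_force: [-5.3, -1.0, 11.0]
opening: 0.675
```

```bash
python3 -m jog '0 -.003 0 0;0 -.003 -.02 0;0 -.003 -.04 0;0 -.003 -.06 0;0 -.003 -.072 0;0 -.003 -.072 0'
python3 -m jog '0 0 -.004 0;0 0 -.008 0;0 0 -.008 0'
```

```text
time_s: 27.85
ee_pos: [479.0, 105.1, 24.9]
orientation: [0.497, -0.497, -0.503, 0.503]
wrist_force: [-3.8, -0.4, 6.7]
opening: 0.674
time_s: 28.22
ee_pos: [482.0, 105.1, 24.8]
orientation: [0.498, -0.496, -0.502, 0.504]
wrist_force: [-5.4, 0.5, 8.9]
opening: 0.675
```

```bash
python3 -m jog '0 -.001 -.004 0;0 -.001 -.008 0;0 -.001 -.008 0'
python3 -m jog '0 0 -.004 0;0 0 -.004 0;0 0 -.004 0'
```

```text
time_s: 28.6
ee_pos: [482.9, 105.1, 24.8]
orientation: [0.499, -0.495, -0.501, 0.505]
wrist_force: [-12.1, -0.8, 11.6]
opening: 0.674
time_s: 28.98
ee_pos: [482.7, 105.1, 24.8]
orientation: [0.5, -0.494, -0.5, 0.506]
wrist_force: [-15.3, 0.1, 14.6]
opening: 0.674
```

```bash
python3 -m jog '0 0 -.006 0;0 0 -.006 0;0 0 -.006 0'
python3 -m jog '0 -.002 .006 0;0 -.004 .014 0;0 -.004 .014 0'
python3 -m jog '0 0 0 0;0 0 0 0;0 0 0 0' .85
python3 -m jog '0 -.1 0 0;0 -.2 .05 0;0 -.28 .12 0;0 -.28 .18 0;0 -.28 .18 0;0 -.28 .18 0'
cat > chk.py <<'E'
from h import *
import sys
print(observe()["time_s"],observe()["ee_pos"].round(1))
for c in sys.argv[1:]:
  w=cam(c);cv2.imwrite(f"pics/chk_{c}_{int(observe()['time_s']*10)}.png",w["frame"][:,:,::-1])
  for l,z in (("coarse_grid",66),("grid_home",66),("thumbscrew_top",121),("stop_face",66)):
    for r in spot_point(c,l)[:2]: print(c,l,np.round(r["centre"],1),round(r["confidence"],2),hit(w,r["centre"],z).round(1))
  for r in cut_out(c,"coarse_grid")[:2]:
    p=np.array([hit(w,q[0],72)[:2] for q in cv2.findNonZero(r["pixels"].astype(np.uint8))],np.float32);print(round(r["confidence"],2),p.min(0),p.max(0),[np.round(t,2) for t in cv2.minAreaRect(p)])
E
python3 chk.py wrist
```

```text
time_s: 29.35
ee_pos: [482.6, 105.1, 24.8]
orientation: [0.501, -0.492, -0.498, 0.508]
wrist_force: [-22.9, -0.3, 20.2]
opening: 0.674
time_s: 29.72
ee_pos: [483.0, 105.1, 25.2]
orientation: [0.498, -0.496, -0.502, 0.504]
wrist_force: [-4.3, -0.1, -0.8]
opening: 0.679
time_s: 30.1
ee_pos: [486.7, 105.1, 27.4]
orientation: [-0.496, 0.498, 0.504, -0.502]
wrist_force: [-0.2, 1.6, 0.1]
opening: 0.846
time_s: 30.85
ee_pos: [396.1, 104.0, 166.7]
orientation: [-0.497, 0.497, 0.503, -0.503]
wrist_force: [0.6, -0.2, 0.8]
opening: 0.849
30.85 [396.1 104.  166.7]
wrist coarse_grid [279.7 309.5] 0.92 [509.2 107.2  66. ]
wrist grid_home [277.2 311.7] 0.83 [511.6 105.   66. ]
wrist grid_home [278.9 311.6] 0.63 [511.4 106.5  66. ]
wrist thumbscrew_top [278.1 364.7] 0.33 [521.2 105.9 121. ]
wrist stop_face [279.3 368.9] 0.81 [575.3 107.7  66. ]
wrist stop_face [277.8 367.9] 0.28 [574.2 106.3  66. ]
0.93 [441.0866   74.93096] [574.9503  136.00305] [array([507.87, 105.48]), array([133.76,  60.71]), np.float64(0.42)]
0.58 [ 388.47745 -129.73328] [452.7901  -92.40245] [array([ 423.91, -107.31]), array([31.47, 66.  ]), np.float64(77.67)]
```

Without a further view, the numbers put the grid home: centre (509–511, 106), far end at x=575 against the stop, yaw 0.007, and 23 N of push gave no motion. Next I'll refine the screw axis.

Run:
```python
from h import *
for c in("top","side"):
  w=cam(c)
  for r in cut_out(c,"thumbscrew")[:3]+spot_point(c,"thumbscrew_top")[:2]:
    if "bbox" in r:
      b=r["bbox"];m=cv2.findNonZero(r["pixels"].astype(np.uint8))
      q=[(b[0]+b[2])/2,(b[1]+b[3])/2]; print(c,"cut",round(r["confidence"],2),b,hit(w,q,111).round(1),len(m))
    else: print(c,round(r["confidence"],2),hit(w,r["centre"],121).round(1))
  for r in spot_point(c,"grid_home")[:1]+spot_point(c,"coarse_grid")[:2]: print(c,hit(w,r["centre"],66).round(1),round(r["confidence"],2))
```

```text
top cut 0.75 [187.0, 203.9, 206.5, 227.2] [565.2  96.  111. ] 282
top cut 0.46 [366.2, 259.3, 418.9, 278.8] [ 440.2 -364.3  111. ] 293
top 0.57 [561.8  98.  121. ]
top [506.3 105.8  66. ] 0.95
top [508.2 106.6  66. ] 0.76
top [ 405.3 -173.5   66. ] 0.6
side cut 0.53 [278.7, 263.5, 297.6, 276.4] [559.9 106.2 111. ] 244
side 0.57 [563.2  98.9 121. ]
side [509.3 100.2  66. ] 0.85
side [517.  105.3  66. ] 0.92
side [417.6 -95.9  66. ] 0.9
```

```bash
python3 -m jog '0 0 -.06 -.3;.001 0 -.16 -.6;.001 0 -.26 -.9;.001 0 -.338 -1;.001 0 -.338 -1' .75 40
python3 -m jog '0 0 0 -1;0 0 0 -1;0 0 0 -1'
python3 -m jog '0 0 0 -1;0 0 0 -1;0 0 0 -1'
python3 -m jog '0 0 0 -1;0 0 0 -1;0 0 0 -1'
python3 -m jog '0 0 0 -.834;0 0 0 -.834;0 0 0 -.834'
python3 - <<'E'
from h import *
s=observe();Rm=q2R(s["orientation"]);print(s["time_s"],s["ee_pos"].round(1),np.arctan2(Rm[1,0],Rm[0,0]),toolshift([565,106.3,72]).round(4),s["joint_positions"].round(2),s["ft_torque"],Rm.round(3))
E
```

```text
time_s: 32.28
ee_pos: [565.9, 106.2, 164.4]
orientation: [0.358, -0.357, -0.61, 0.611]
wrist_force: [-0.9, -0.9, 0.2]
opening: 0.751
time_s: 32.65
ee_pos: [563.3, 106.7, 167.0]
orientation: [0.194, -0.193, -0.68, 0.68]
wrist_force: [-0.4, 0.5, 0.3]
opening: 0.753
time_s: 33.02
ee_pos: [563.3, 106.7, 167.1]
orientation: [-0.019, 0.019, 0.707, -0.707]
wrist_force: [0.4, -0.0, -0.4]
opening: 0.749
time_s: 33.4
ee_pos: [563.2, 106.7, 167.1]
orientation: [0.156, -0.156, 0.69, -0.69]
wrist_force: [-0.2, -0.4, 0.5]
opening: 0.751
time_s: 33.78
ee_pos: [563.3, 106.7, 167.1]
orientation: [0.295, -0.295, 0.643, -0.643]
wrist_force: [-0.1, -1.0, 0.3]
opening: 0.748
33.775 [563.3 106.7 167.1] -2.2811632482570614 [-0.0017  0.1902  0.0032] [ 0.07  0.17  0.17  1.57  0.   -2.36] [-0.0415039   0.00883014  0.00920026] [[-0.652 -0.     0.758]
 [-0.758  0.    -0.652]
 [ 0.    -1.    -0.   ]]
```

```bash
python3 -m jog '-.001 .06 .002 0;-.001 .12 .002 0;-.001 .16 .002 0;-.001 .18 .002 0;-.001 .18 .002 0'
python3 -m jog '0 .005 0 0;0 .012 0 0;0 .012 0 0;0 .012 0 0'
python3 -m jog '0 0 0 0;0 0 0 0;0 0 0 0;0 0 0 0' .2 40
python3 -c "
from rig import *;s=observe();print(s['ee_pos'],s['wrist_force'],s['ft_torque'],s['joint_positions'])"
```

```text
time_s: 34.4
ee_pos: [564.4, 106.3, 76.3]
orientation: [0.294, -0.295, 0.643, -0.643]
wrist_force: [-0.3, -0.1, 0.4]
opening: 0.749
time_s: 34.9
ee_pos: [565.5, 106.3, 70.8]
orientation: [-0.294, 0.294, -0.643, 0.643]
wrist_force: [0.6, 0.3, -0.5]
opening: 0.752
time_s: 35.4
ee_pos: [565.2, 105.9, 71.1]
orientation: [-0.294, 0.294, -0.643, 0.643]
wrist_force: [-1.8, -1.7, 4.3]
opening: 0.492
[565.21664673 105.92690359  71.10105677] [-1.80094769 -1.67467104  4.29826277] [-0.35275326  0.48458656  0.04842647] [ 6.91039943e-02  1.86028014e-01  1.80536725e-04  1.38502607e+00
 -7.24469164e-04 -2.35987112e+00]
```

```bash
cat > ft.py <<'E'
from rig import *
import numpy as np
s=observe();print("  T",s['ft_torque'].round(3),"F",s['wrist_force'].round(1),"q6",s['joint_positions'][5].round(3),s['ee_pos'].round(1),s['opening'].round(3))
E
python3 -m jog '0 0 0 .3;0 .001 0 .6;0 .0016 0 1;0 .0016 0 1' | head -1; python3 ft.py
python3 -m jog '0 0 0 .3;0 .001 0 .6;0 .0016 0 1;0 .0016 0 1'|head -1; python3 ft.py
python3 -m jog '0 0 0 .3;0 .001 0 .6;0 .0016 0 1;0 .0016 0 1'|head -1; python3 ft.py
```

```text
time_s: 35.9
time_s: 36.4
time_s: 36.9Traceback (most recent call last):
  File "ft.py", line 3, in <module>
    s=observe();print("  T",s['ft_torque'].round(3),"F",s['wrist_force'].round(1),"q6",s['joint_positions'][5].round(3),s['ee_pos'].round(1),s['opening'].round(3))
                                                                                                                                             ^^^^^^^^^^^^^^^^^^
AttributeError: 'float' object has no attribute 'round'
Traceback (most recent call last):
  File "ft.py", line 3, in <module>
    s=observe();print("  T",s['ft_torque'].round(3),"F",s['wrist_force'].round(1),"q6",s['joint_positions'][5].round(3),s['ee_pos'].round(1),s['opening'].round(3))
                                                                                                                                             ^^^^^^^^^^^^^^^^^^
AttributeError: 'float' object has no attribute 'round'
Traceback (most recent call last):
  File "ft.py", line 3, in <module>
    s=observe();print("  T",s['ft_torque'].round(3),"F",s['wrist_force'].round(1),"q6",s['joint_positions'][5].round(3),s['ee_pos'].round(1),s['opening'].round(3))
                                                                                                                                             ^^^^^^^^^^^^^^^^^^
AttributeError: 'float' object has no attribute 'round'
```

```bash
sed -i "s/s\['opening'\].round(3)/s['opening'],s['time_s']/" ft.py; python3 ft.py
python3 -m jog '0 0 0 .3;0 .001 0 .6;0 .0016 0 1;0 .0016 0 1' | head -1; python3 ft.py
```

```text
T [-0.658  0.79   0.015] F [-4.3 -2.6  5.6] q6 -0.861 [564.8 105.7  68.7] 0.49605446068108117 36.9
time_s: 37.4
  T [-0.608  0.867  0.028] F [-4.  -1.5  5.4] q6 -0.361 [564.6 105.7  67.9] 0.48842644008814046 37.4
```

```bash
python3 -m jog '0 .0002 0 .15;0 .0004 0 .3' | head -1; python3 ft.py; python3 -m jog '0 .0002 0 .15;0 .0004 0 .3' | head -1; python3 ft.py
python3 - <<'E'
from h import *
w=cam("side")
u,v=proj(w,[565,106,111])[0].astype(int);i=w["frame"][v-45:v+45,u-60:u+60,::-1]
t=cam("top");u,v=proj(t,[565,106,111])[0].astype(int);j=t["frame"][v-45:v+45,u-60:u+60,::-1]
cv2.imwrite("pics/m.png",cv2.resize(np.vstack([i]),None,fx=6,fy=6,interpolation=2))
E
```

```text
time_s: 37.65
  T [-0.682  0.889  0.141] F [-5.  -2.3  5.7] q6 -0.211 [564.6 105.8  67.7] 0.4967808609344267 37.65
time_s: 37.9
  T [-0.739  0.899  0.186] F [-4.6 -2.1  7.6] q6 -0.061 [564.5 105.8  67.4] 0.4963123668535677 37.9
```

View pics/m.png

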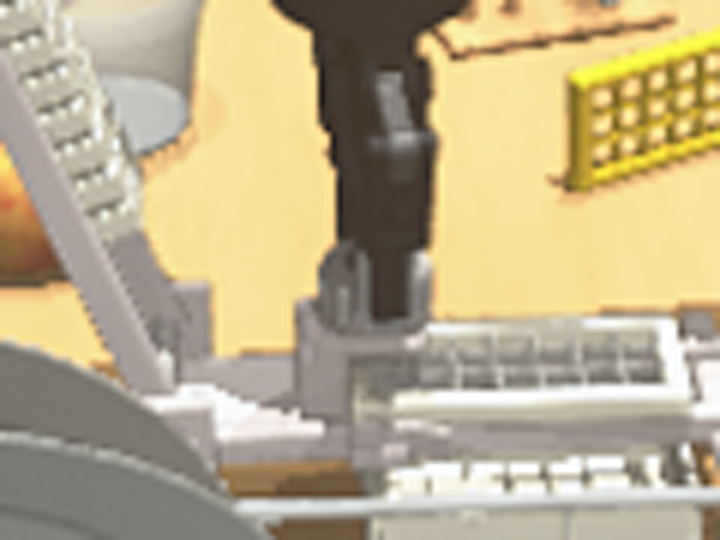

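The view shows the fingers on the knurled head at (380,290) and the grid flat and home beneath the clamp. The moving torque of 0.14–0.19 N m confirms the screw turns with the grip. I'll continue in small steps, watching the torque.

```bash
python3 -m jog '0 .0002 0 .2;0 .0006 0 .4' | head -1; python3 ft.py; python3 -m jog '0 .0002 0 .15;0 .0004 0 .3' | head -1; python3 ft.py;  python3 -m jog '0 .0002 0 .15;0 .0004 0 .3' | head -1; python3 ft.py
```

```text
time_s: 38.25
  T [-0.66   0.927  0.253] F [-5.1 -1.7  6.8] q6 0.14 [564.5 105.8  67.2] 0.49298987104415504 38.25
time_s: 38.5
  T [-0.693  0.994  0.242] F [-4.  -2.8  6.8] q6 0.289 [564.5 105.9  67. ] 0.49585445691533275 38.5
time_s: 38.75
  T [-0.716  1.121  1.256] F [-4.9 -3.4  7.3] q6 0.437 [564.5 106.   66.9] 0.4951386121923269 38.75
```

Torque jumped from 0.24 to 1.26 N m, so the head is seated. I'll stop turning and release straight away.

```bash
python3 -m jog '0 0 0 0;0 0 0 0;0 0 0 0' .75 | head -1; python3 ft.py
python3 -m jog '0 -.05 0 0;0 -.13 0 0;0 -.22 0 0;0 -.22 0 0'; python3 -m jog '0 0 .1 0;0 0 .2 0;0 0 .3 0;0 0 .35 0;0 0 .35 0'
```

```text
time_s: 39.12
  T [-0.011  0.024 -0.003] F [-0.4  0.7  0.1] q6 0.439 [565.3 106.5  65.8] 0.7506451100449507 39.125
time_s: 39.62
ee_pos: [568.4, 106.7, 181.5]
orientation: [-0.582, 0.585, 0.402, -0.396]
wrist_force: [0.9, -0.3, -0.8]
opening: 0.746
time_s: 40.25
ee_pos: [400.8, 170.3, 175.6]
orientation: [0.583, -0.583, -0.4, 0.4]
wrist_force: [-0.4, -0.2, -0.2]
opening: 0.749
```

```bash
python3 chk.py top wrist
python3 - <<'E'
from h import *
C={c:cam(c) for c in("side","top")}
for l,z in(("apple",0),("clear_pot",0),("fine_grid",40),("coarse_grid",66),("thumbscrew_top",116)):
  for c in C:
    for r in spot_point(c,l)[:2]: print(l,c,hit(C[c],r["centre"],z).round(0),round(r["confidence"],2))
E
```

```text
40.25 [400.8 170.3 175.6]
top coarse_grid [194.7 242.1] 0.96 [506.  109.3  66. ]
top coarse_grid [282.  170.6] 0.4 [ 689.5 -106.3   66. ]
top grid_home [194.2 241.3] 0.63 [508.  110.6  66. ]
top thumbscrew_top [191.2 215.7] 0.55 [563.2 106.6 121. ]
top stop_face [198.1 213.4] 0.76 [578.2 104.   66. ]
0.78 [447.14713   71.681244] [573.1382 135.2365] [array([509.28, 103.6 ]), array([126.15,  61.96]), np.float64(2.26)]
0.77 [ 349.1924  -210.44115] [ 464.7413  -141.55634] [array([ 406.52, -176.41]), array([128.99,  15.97]), np.float64(28.61)]
wrist coarse_grid [255.2 315.8] 0.88 [512.5 103.5  66. ]
wrist stop_face [282.8 364.2] 0.58 [573.9 107.8  66. ]
0.92 [440.91415   74.319435] [575.02136 137.5195 ] [array([507.97, 105.92]), array([134.12,  63.16]), np.float64(0.03)]
0.86 [ 395.68906 -137.84773] [458.48395  -75.557526] [array([ 437.2 , -100.89]), array([38.71, 74.49]), np.float64(55.74)]
apple side [ 712. -104.    0.] 0.61
apple top [ 717. -104.    0.] 0.6
clear_pot side [ 682. -249.    0.] 0.63
clear_pot top [ 688. -223.    0.] 0.73
fine_grid side [ 436. -409.   40.] 0.62
fine_grid top [ 451. -380.   40.] 0.65
fine_grid top [ 464. -351.   40.] 0.62
coarse_grid side [513.  97.  66.] 0.56
coarse_grid side [ 417. -107.   66.] 0.55
coarse_grid top [508. 105.  66.] 0.78
coarse_grid top [ 410. -170.   66.] 0.57
thumbscrew_top side [560. 100. 116.] 0.8
thumbscrew_top top [570. 107. 116.] 0.86
```

```bash
python3 -c "
from rig import *;print(job_done())"
```

```text
the job is handed in; nothing more can be done
None
```

The coarse grid is back in the dicer, flat on its ledges and home against the stop. The thumbscrew is tightened to its seat, and I handed the job in at about 41 s of the 72 s allowed.

**How it went:** I lifted the coarse grid from the far rack slot and stood it on the worktop. I then tipped it flat, gripped it across its width, set it on the ledges and slid it in. At the stop, 23 N of push gave no further movement. The screw took about 2.8 rad clockwise.

**Last checks:**
- **Grid:** the wrist camera put it at about (508–512, 104–106) mm, against home at about (511, 106), with its far end at x = 575. The top camera's skew reading was 2°, the wrist camera's 0°.
- **Screw:** resistance was 0.14–0.25 N m while turning, then jumped to 1.26 N m, where I stopped and released. That is a little above the 0.4–1 N m "firm" range but below the 2 N m that counts as forcing. I inferred the seat from this jump; I did not measure the screw angle itself.
- **Left alone:** the fine grid, apple and pot were found where they started, within camera noise. The side camera placed the pot and the fine grid about 25 mm off in y. The top camera did not, and the arm never went near either after the lift.

**What didn't work first time:** two pushes to tip the grid passed over it. The real fingertips sat about 30 mm higher than the stated tool point, so I allowed for that from then on.

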